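Switch off the full charger's outlet on the bench power bar

TASK

The batteries in the yellow plug-in charger are full, so switch off the outlet it sits in: with the fingertips, gently press down the raised outer half of the red rocker switch straight across from it until it snaps over, then withdraw. Touch none of the other three switches, which stay on, nor anything that is plugged in; leave the tape roll and the screwdriver where they lie.

Things in the scene. Friction and masses are not known exactly. Their poses are not given: they have to be found in the camera images.
- power_bar: aluminium power bar with black end caps, fixed to the bench: 322 mm long (y; 368 with its 3 mm thick ears), 104 wide (x), top panel 45 mm above the bench. Origin: middle of its underside. x points from the row of four outlets (x = -25 mm) to the row of four red rocker switches (x = +28 mm). Four modules 72 mm apart along y, parted by dark lines: each outlet has its switch straight across in +x
- outlet0 (a point): middle of the face of outlet 0 (bar y = -108 mm), on the top panel, under whatever is plugged in there; switch 0 belongs to it
- outlet1 (a point): middle of the face of outlet 1 (bar y = -36 mm), on the top panel, under whatever is plugged in there; switch 1 belongs to it
- outlet2 (a point): middle of the face of outlet 2 (bar y = 36 mm), on the top panel, under whatever is plugged in there; switch 2 belongs to it
- outlet3 (a point): middle of the face of outlet 3 (bar y = 108 mm), on the top panel, under whatever is plugged in there; switch 3 belongs to it
- rocker0 (a joint): red rocker switch of outlet 0, 30 mm (bar x) by 22 mm, V-shaped top. 0 = on: inner half (to the outlet) level, 48 mm above the bench, outer half sloping up to 54 mm at its end. 0.4 rad = off: outer half level at about 48 mm. About 4 N on the outer end tips it; past 0.2 rad it snaps over by itself and stays; its seat then gives 1 mm per 10 N; ramming it breaks it. All four start on.
- rocker1 (a joint): red rocker switch of outlet 1, 30 mm (bar x) by 22 mm, V-shaped top. 0 = on: inner half (to the outlet) level, 48 mm above the bench, outer half sloping up to 54 mm at its end. 0.4 rad = off: outer half level at about 48 mm. About 4 N on the outer end tips it; past 0.2 rad it snaps over by itself and stays; its seat then gives 1 mm per 10 N; ramming it breaks it. All four start on.
- rocker2 (a joint): red rocker switch of outlet 2, 30 mm (bar x) by 22 mm, V-shaped top. 0 = on: inner half (to the outlet) level, 48 mm above the bench, outer half sloping up to 54 mm at its end. 0.4 rad = off: outer half level at about 48 mm. About 4 N on the outer end tips it; past 0.2 rad it snaps over by itself and stays; its seat then gives 1 mm per 10 N; ramming it breaks it. All four start on.
- rocker3 (a joint): red rocker switch of outlet 3, 30 mm (bar x) by 22 mm, V-shaped top. 0 = on: inner half (to the outlet) level, 48 mm above the bench, outer half sloping up to 54 mm at its end. 0.4 rad = off: outer half level at about 48 mm. About 4 N on the outer end tips it; past 0.2 rad it snaps over by itself and stays; its seat then gives 1 mm per 10 N; ramming it breaks it. All four start on.
- press0 (a point): spot to press on switch 0: on the top of its outer half, 12 mm out from the switch's middle line and 3 mm from the outer end; about 52.5 mm above the bench while on, about 48 mm when off (moves with the rocker)
- press1 (a point): spot to press on switch 1: on the top of its outer half, 12 mm out from the switch's middle line and 3 mm from the outer end; about 52.5 mm above the bench while on, about 48 mm when off (moves with the rocker)
- press2 (a point): spot to press on switch 2: on the top of its outer half, 12 mm out from the switch's middle line and 3 mm from the outer end; about 52.5 mm above the bench while on, about 48 mm when off (moves with the rocker)
- press3 (a point): spot to press on switch 3: on the top of its outer half, 12 mm out from the switch's middle line and 3 mm from the outer end; about 52.5 mm above the bench while on, about 48 mm when off (moves with the rocker)
- yellow_charger: yellow plug-in charger with two black and copper battery cells lying in its top, 48 (bar x) x 66 (bar y) x 33 mm high, plugged straight into one of the outlets; it is centred on that outlet; origin: middle of its underside on the panel; axes as the bar's
- black_adapter: black plug-in adapter with two ports on top, 40 (bar x) x 52 (bar y) x 30 mm high, plugged into another outlet; origin: middle of its underside on the panel
- white_adapter: white plug-in adapter with one port on top, 32 x 32 x 28 mm high, plugged into another outlet; origin: middle of its underside on the panel
- cover_cap: round blue protective cap, 36 mm across and 9 mm high with its grip rib, plugged into the remaining outlet; origin: middle of its underside on the panel
- tape_roll: roll of blue tape lying flat on the bench on the switch side of the bar, 100 mm across, 24 mm high, loose; origin: middle of its underside
- screwdriver: red-handled screwdriver lying loose on the bench on the outlet side of the bar, along its x axis, 200 mm long and 26 mm thick; origin: on the bench under it
Mind the look-alikes: they are no part of the job. Of the things shaped like the black_adapter, the black one is meant. There is more than one size of the white_adapter; the one meant has the size given above.

How it is judged:
By the outcome, as a careful person would: the job done as asked, in the order asked, and still so for the second after the job is handed in, with the robot touching nothing.
It also fails if it takes over 32 s, if anything falls off the work surface, if the arm or the gripper's body presses on something with over 40 N, if the wrist force passes 120 N, or if a joint passes its speed limit or range.

ROBOT

A 6-joint arm with a two-finger parallel gripper is mounted at the origin on the work surface. World frame = base frame: x ahead of the robot, y to its left, z up, the work surface at z = 0. Lengths are in mm, angles in degrees, forces in N, time in s.
With the tool pointing down it reaches from about 350 to 850 mm from the base axis. Payload 8.1 kg.
Tool frame: the origin (TCP) lies between the finger pads; the fingertips stand 17 mm ahead of it and the grasp point (between the pads) lies 2 mm behind it; z points along the fingers, y is the direction in which the jaws open and shut (so a half turn about z gives the same grasp; the last joint's range is limited). The gripper opens to 85 mm and grips with 20 to 120 N. Pads are 22 mm wide; open, the fingers measure 114 mm over their backs; the gripper's body (76 mm by 85 mm) begins 54 mm behind the grasp point. The pads swing forward as they close: fully open they stand 13 mm farther back than shut.
Start: joints at [-75.711, 7.471, 85.268, -0, 87.261, -4.893], TCP at [197.168, -566.683, 248.292] pointing down, gripper open.
Joint ranges: [-169.43, 169.43], [-51.17, 129.36], [1.28, 143.12], [-76.62, 256.62], [0, 156.53], [-152.29, 152.29]. Speed limits (degrees/s): [136.94, 136.94, 159.86, 180, 180, 180].

INTERFACE

Orientations are given as [roll, pitch, yaw] about the fixed x, y, z axes, in that order (R = Rz(yaw) Ry(pitch) Rx(roll)).
In Python, from bench import r, snapshot, camera_params, spotter gives the robot as it stands. The module is installed in compiled form; this text tells all that it offers.
- The arm moves only by the tool arm_command, never from a script. Its arguments are lists of equal length, an entry for each row: "jaw": the opening, from -1 (shut) to 1 (fully open); "delta_pos": the shift along the tool's x, y, z each as a share of 0.4 m, from -1 to 1, a list of three; "roll": the turn about the tool's z as a share of 45 degrees, from -1 to 1. A call has 1 to 20 rows; each row is the pose to reach, as a shift and turn from the pose measured when the call began, along the tool's axes at that moment; what a row does not reach only later rows make up. A row lasts 1/12 s, in which the tool goes at most 41.7 mm and 7.16 degrees, less where a joint would pass 70% of its speed; a pose out of reach is approached as far as the arm can. A call with a number of a shift or a turn outside -1 to 1 is refused whole. A call with a gripper value outside its range is refused whole. The fingers move at their own pace and stop on an object; "force" is the grip in N (left out, the last holds). Time passes only in rows, so rows that repeat a pose let the fingers close. It gives the time, the measured TCP pose, the force and the opening at its end, in the units of the state.
- r.sense(): the state, without advancing time (a new reading comes with each control period).
- snapshot(name): name is "side" or "top" or "wrist"; returns the picture (400x640x3 uint8, red, green, blue); there is no depth.
- camera_params(name): a dict with "fx", "fy", "cx", "cy" (pixels), "rvec" (rotation vector, rad) and "tvec" (3), from world to camera coordinates, as OpenCV has them; the wrist camera has in their place "mount" (4x4, takes a point from camera to tool coordinates, whose origin is the TCP and whose axes are the flange's). Camera axes: x right, y down, z forward; pixel columns grow to the right and rows downward; lengths in mm; the calibration is good to about 2 mm. The wrist camera is an equidistant fisheye: a pixel r from the principal point sees the ray r / f radians off the axis. A picture is of the moment at which its call begins: read the wrist's pose just before it. camera_params takes no time and is no camera call.
- r.hand_in(): hands the job in, once; it reports no verdict.
Trained networks look in the newest picture that a camera, given by its name, has taken for a name from the list of things; names that differ only in an ending like _2 or _b are one class to them, and where a whole thing is asked for, a point or a joint stands for the part that bears it (a point fixed in the world has none). Each returns a list of dicts, best first, with "conf" (0 to 1); they miss things now and then, are a little off and sometimes report something else, mostly with a low value. They report only what shows in the picture. A call takes as long as a camera call. They do not tell look-alikes from the thing itself.
- spotter.recognise(camera, target): "centre" ([column, row] in pixels, amid what is visible of it).
- spotter.silhouettes(camera, target): "region" (400x640 bool, what is visible of it) and "centre" ([column, row] in pixels, amid what is visible of it).
- spotter.pinpoint(camera, target): "centre" ([column, row] in pixels: a listed point, or the origin of a listed thing).
The state is a dict: "time": time; "joint_pos": joint angles; "qd": joint speeds; "joint_efforts": joint torques, N m; "tool_pos": TCP position; "tcp_rot": TCP orientation; "ft_force": force on the tool from outside, world axes, zero at the start; "wrist_torque": the same for the moment, N m; "finger_gap": finger opening in mm.
Only numpy, scipy, OpenCV 4.12 (cv2) and the standard library are available. Lean on these libraries where they do the work, as an engineer would, in place of code of your own. Each camera call takes 0.05 s, during which the arm holds its last target. There are 200 camera calls.

## Working session

There is one attempt and no reset: what is moved stays moved. The work goes in short steps, Python scripts to look and compute and a tool call to move; the robot and the scene stay as the last step left them, time stands still between calls to the robot, and variables do not carry over. Pictures are saved under pics/ and viewed, and the job is handed in when it is done.

Besides the shell and the picture viewer there is one more tool, called after ">>>" by a JSON object that holds its "api" and its "payload", one argument or row to a line. arm_command: Moves the arm, as the interface text tells. Its arguments: {"type":"object","properties":{"jaw":{"type":"array"},"delta_pos":{"type":"array"},"roll":{"type":"array"},"force":{"type":"number"}},"required":["jaw","delta_pos","roll"]}

```bash
mkdir -p pics
python3 - <<'E'
from bench import r,snapshot,camera_params,spotter
import cv2
s=r.sense();print(s['time'],s['tool_pos'],s['tcp_rot'],s['ft_force'],s['finger_gap'])
for n in ['top','side','wrist']:
    cv2.imwrite(f'pics/{n}0.png',snapshot(n)[:,:,::-1]);print(n,camera_params(n))
for n in ['yellow_charger','rocker0','press0','press1','press2','press3','outlet0','outlet1','outlet2','outlet3','power_bar']:
    for d in spotter.pinpoint('top',n)[:5]: print(n,d['centre'],d['conf'])
E
```

```text
0.0 [ 197.01776534 -566.16470408  247.23292267] [-1.79892920e+02 -8.14303733e-03  1.91806364e+01] [-0.22853772  0.38084247  0.47966023] 85.20325428474945
top {'fx': 466.2022247490457, 'fy': 466.2022247490457, 'cx': 319.01333021652204, 'cy': 200.09541121846698, 'rvec': array([ 2.15235802, -2.18724844,  0.10222289]), 'tvec': array([ 27.14254686, 581.60891849, 754.14590009])}
side {'fx': 392.87062915457335, 'fy': 392.87062915457335, 'cx': 315.77254577710596, 'cy': 193.37620299376798, 'rvec': array([ 2.00304198, -0.64863251,  0.40496225]), 'tvec': array([-449.46797915,  225.48818584,  387.2026425 ])}
wrist {'fx': 309.70691628693146, 'fy': 309.70691628693146, 'cx': 319.2468188848611, 'cy': 195.95191681385833, 'mount': array([[ 1.39005100e-03, -9.58426235e-01, -2.85337030e-01,
         7.34142470e+01],
       [ 9.99998594e-01,  1.59990670e-03, -5.02365624e-04,
         7.61969066e-01],
       [ 9.37993019e-04, -2.85335930e-01,  9.58427111e-01,
        -1.23996274e+02],
       [ 0.00000000e+00,  0.00000000e+00,  0.00000000e+00,
         1.00000000e+00]])}
yellow_charger [278.6, 230.2] 0.67Traceback (most recent call last):
  File "<stdin>", line 7, in <module>
ValueError: it knows: black_adapter, cover_cap, outlet, power_bar, press, screwdriver, tape_roll, white_adapter, yellow_charger
```

View pics/top0.png

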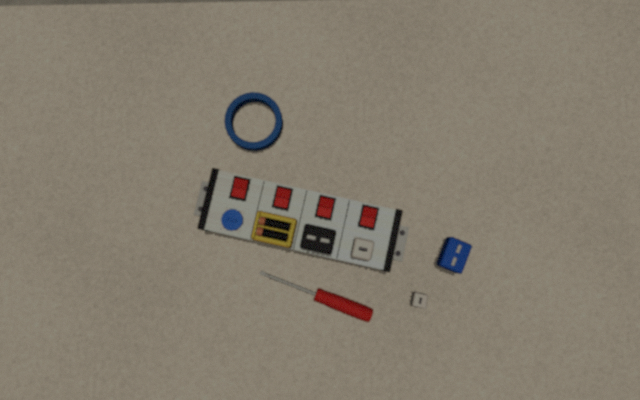

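View pics/side0.png

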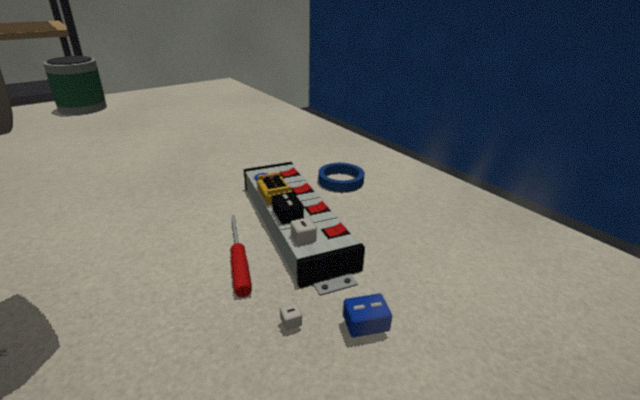

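Run:
```python
from bench import r,snapshot,camera_params,spotter
snapshot('top');snapshot('side')
for c in ['top','side']:
  for n in ['yellow_charger','press','outlet','power_bar','cover_cap','white_adapter','black_adapter']:
    for d in spotter.pinpoint(c,n)[:6]: print(c,n,d['centre'],d['conf'])
```

```text
top yellow_charger [276.7, 230.2] 0.69
top yellow_charger [279.2, 228.7] 0.3
top press [240.5, 177.2] 0.73
top press [282.8, 187.7] 0.71
top press [372.3, 209.5] 0.69
top press [323.9, 199.8] 0.59
top press [277.8, 228.5] 0.35
top outlet [232.7, 221.3] 0.76
top outlet [317.5, 239.1] 0.75
top outlet [277.0, 228.1] 0.68
top outlet [361.7, 246.7] 0.6
top cover_cap [230.8, 219.4] 0.55
top white_adapter [361.6, 251.6] 0.79
top white_adapter [416.5, 299.3] 0.59
top black_adapter [318.6, 240.6] 0.76
top black_adapter [451.5, 256.0] 0.62
side yellow_charger [239.2, 255.0] 0.69
side yellow_charger [276.0, 195.1] 0.67
side press [307.3, 184.7] 0.68
side press [294.8, 168.5] 0.64
side press [322.4, 203.5] 0.63
side press [346.6, 227.4] 0.54
side outlet [287.2, 215.1] 0.97
side outlet [260.3, 178.7] 0.74
side outlet [272.4, 194.7] 0.66
side outlet [303.8, 238.7] 0.58
side power_bar [293.5, 223.8] 0.55
side cover_cap [263.6, 178.3] 0.55
side white_adapter [301.7, 237.3] 0.77
side white_adapter [294.0, 167.5] 0.65
side white_adapter [286.2, 322.7] 0.57
side black_adapter [291.3, 214.2] 0.9
side black_adapter [365.4, 323.5] 0.79
```

Candidates for the switch, in the top picture: red rockers at (240,188), (283,198), (326,208) and (369,217). The charger is at (275,230), so the one straight across is (283,198). I'll fit the bar pose and check in a close crop.

```bash
cat > h.py <<'E'
import numpy as np,cv2
from bench import r,snapshot,camera_params,spotter
from scipy.optimize import least_squares
from scipy.spatial.transform import Rotation as R
def proj(c,P):
    p=camera_params(c);K=np.array([[p['fx'],0,p['cx']],[0,p['fy'],p['cy']],[0,0,1]])
    return cv2.projectPoints(np.float64(P),p['rvec'],p['tvec'],K,None)[0][:,0]
Y=np.array([-108,-36,36,108.])
def bar(v,pts):
    c,s=np.cos(v[2]),np.sin(v[2]);pts=np.asarray(pts,float)
    return np.c_[v[0]+c*pts[:,0]-s*pts[:,1],v[1]+s*pts[:,0]+c*pts[:,1],pts[:,2]]
PR=[[40,y,52.5] for y in Y];OU=[[-25,y,45] for y in Y]
E
python3 - <<'E'
from h import *
# top-image: which end is y=-108? x bar points up in picture; try both orders by fit
top=np.array([[240.5,177.2],[282.8,187.7],[323.9,199.8],[372.3,209.5],[232.7,221.3],[277,228.1],[317.5,239.1],[361.7,246.7]])
side=np.array([[294.8,168.5],[307.3,184.7],[322.4,203.5],[346.6,227.4],[260.3,178.7],[272.4,194.7],[287.2,215.1],[303.8,238.7]])
best=None
for rev in (0,1):
  P=(PR[::-1]+OU[::-1]) if rev else PR+OU
  for cams in (('top',top),),(('side',side),),(('top',top),('side',side)):
    for y0 in (0,np.pi):
      f=lambda v:np.concatenate([(proj(c,bar([v[0],v[1],v[2]],P))-m).ravel() for c,m in cams])
      o=least_squares(f,[500,0,y0],loss='soft_l1',x_scale=[100,100,1])
      print(rev,[c for c,_ in cams],o.cost,o.x[:2],np.degrees(o.x[2]))
im=snapshot('top');cv2.imwrite('pics/crop1.png',cv2.resize(im[150:290,190:420],None,fx=3.4,fy=3.4,interpolation=cv2.INTER_CUBIC)[:,:,::-1])
E
```

```text
0 ['top'] 683.6585505174304 [550.66397496   2.55480692] 13.037039520968385
0 ['top'] 311.8430524856748 [576.76760997  48.40927673] 191.677346517658
0 ['side'] 311.1441886472368 [578.05807888  89.61677586] -55.780959141164615
0 ['side'] 310.4391573654113 [562.64490054  45.06817677] 200.88978267737386
0 ['top', 'side'] 1274.1904372889403 [551.52413874 102.72642245] 11.331971073648488
0 ['top', 'side'] 627.9216630557785 [571.73107064  48.36323711] 192.6623607015584
1 ['top'] 11.38114848168371 [550.75974237  49.32770479] -13.496943588833826
1 ['top'] 11.381148481683034 [550.75974211  49.3277048 ] 346.5030570061483
1 ['side'] 7.750269268329667 [546.28102201  49.06038147] -12.626059807314036
1 ['side'] 7.750269268325882 [546.28102119  49.0603822 ] -12.626057799629674
1 ['top', 'side'] 23.435339131923364 [548.77025824  49.47253287] -13.017673357164854
1 ['top', 'side'] 23.435339131923755 [548.77025822  49.47253282] 346.9823262360136
```

View pics/crop1.png

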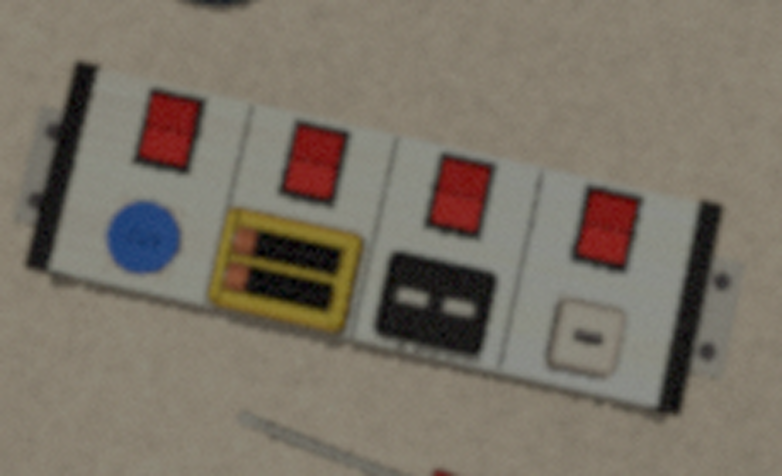

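The crop shows the dark module lines. The yellow charger at crop (287,270) shares its module with the rocker at crop (315,162), which is top-image (283,198). Reading left as bar +y, that is outlet 2 and switch 2. press2 comes to about (596, 75.5), with the bar at yaw −13°. I'm moving there in two legs.

>>> {"api": "arm_command", "payload": {
  "jaw": [-1,-1,-1,-1,-1,-1,-1,-1,-1,-1,-1,-1,-1,-1],
  "delta_pos": [
    [0.73,-0.59,0.06],
    [0.73,-0.59,0.06],
    [0.73,-0.59,0.06],
    [0.73,-0.59,0.06],
    [0.73,-0.59,0.06],
    [0.73,-0.59,0.06],
    [0.73,-0.59,0.06],
    [0.73,-0.59,0.06],
    [0.73,-0.59,0.06],
    [0.73,-0.59,0.06],
    [0.73,-0.59,0.06],
    [0.73,-0.59,0.06],
    [0.73,-0.59,0.06],
    [0.73,-0.59,0.06]
  ],
  "roll": [0.72,0.72,0.72,0.72,0.72,0.72,0.72,0.72,0.72,0.72,0.72,0.72,0.72,0.72]
}}

```text
time: 2.22
tool_pos: [394.8, -249.2, 224.4]
tcp_rot: [180.0, 0.0, -13.3]
ft_force: [-0.1, 0.4, -0.5]
finger_gap: 0.1
```

>>> {"api": "arm_command", "payload": {
  "jaw": [-1,-1,-1,-1,-1,-1,-1,-1,-1,-1,-1,-1,-1,-1],
  "delta_pos": [
    [0.3,-0.9,0.11],
    [0.3,-0.9,0.11],
    [0.3,-0.9,0.11],
    [0.3,-0.9,0.11],
    [0.3,-0.9,0.11],
    [0.3,-0.9,0.11],
    [0.3,-0.9,0.11],
    [0.3,-0.9,0.11],
    [0.3,-0.9,0.11],
    [0.3,-0.9,0.11],
    [0.3,-0.9,0.11],
    [0.3,-0.9,0.11],
    [0.3,-0.9,0.11],
    [0.3,-0.9,0.11]
  ],
  "roll": [0,0,0,0,0,0,0,0,0,0,0,0,0,0]
}}

```text
time: 3.38
tool_pos: [594.5, 71.4, 180.8]
tcp_rot: [180.0, -0.0, -13.5]
ft_force: [0.4, 0.1, 0.1]
finger_gap: 0.4
```

```bash
cat >> h.py <<'E'
def wproj(T,P):
    p=camera_params('wrist');M=T@p['mount'];q=(np.asarray(P)-M[:3,3])@M[:3,:3]
    rho=np.hypot(q[:,0],q[:,1]);th=np.arctan2(rho,q[:,2])*p['fx']/rho
    return np.c_[p['cx']+q[:,0]*th,p['cy']+q[:,1]*th]
def tool():
    s=r.sense();T=np.eye(4);T[:3,:3]=R.from_euler('xyz',s['tcp_rot'],degrees=True).as_matrix();T[:3,3]=s['tool_pos'];return T,s
E
python3 - <<'E'
from h import *
T,s=tool();print(s['time'],s['tool_pos'],s['tcp_rot'],s['ft_force'])
im=snapshot('wrist').copy()
D={n:[(d['centre'],d['conf']) for d in spotter.pinpoint('wrist',n)] for n in ('press','outlet')}
for n in D:
    print(n,D[n],'\n  pred',wproj(T,bar([548.8,49.5,np.radians(-13)],PR if n=='press' else OU)).round(1).tolist())
    for p in wproj(T,bar([548.8,49.5,np.radians(-13)],PR if n=='press' else OU)): cv2.circle(im,tuple(int(v) for v in p),3,(0,255,0),1)
    for p,_ in D[n]: cv2.drawMarker(im,tuple(int(v) for v in p),(0,255,255),0,8,1)
cv2.imwrite('pics/w1.png',im[:,:,::-1])
E
```

```text
3.3833 [594.45702328  71.37256327 180.78000974] [ 1.79963705e+02 -3.44651424e-02 -1.34801307e+01] [0.39185882 0.13574556 0.1076061 ]
press [([314.9, 194.9], 0.96), ([398.5, 196.4], 0.86), ([469.7, 195.4], 0.66)] 
  pred [[470.5, 193.0], [397.1, 193.3], [313.8, 193.8], [231.4, 194.4]]
outlet [([241.5, 254.2], 0.86), ([459.6, 249.6], 0.6)] 
  pred [[457.7, 252.8], [389.9, 256.3], [314.8, 257.8], [240.4, 256.9]]
```

View pics/w1.png

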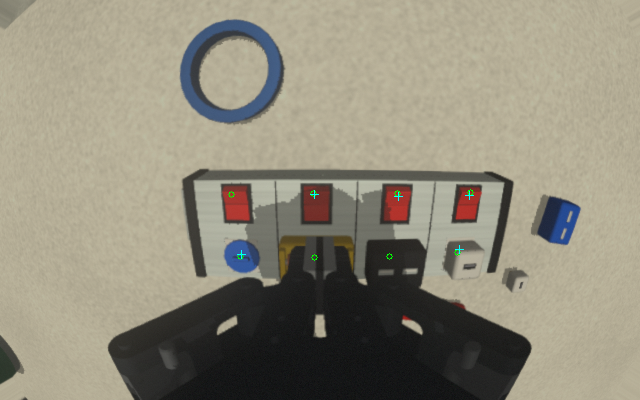

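The wrist view shows switch 2 at (316,204), directly ahead of the fingers and above the charger at (315,255). I'm refining with the red blobs' outer and inner ends.

Run:
```python
from h import *
T,s=tool();im=snapshot('wrist')
hsv=cv2.cvtColor(im,cv2.COLOR_RGB2HSV)
m=(((hsv[...,0]<8)|(hsv[...,0]>172))&(hsv[...,1]>150)&(hsv[...,2]>50)).astype(np.uint8);m[232:]=0
n,_,st,_=cv2.connectedComponentsWithStats(m)
st=sorted([t for t in st[1:] if t[4]>200],key=lambda t:t[0]);print([t.tolist() for t in st])
obs=[];P=[]
for t,y in zip(st,Y[::-1]):
    sub=np.argwhere(m[t[1]:t[1]+t[3],t[0]:t[0]+t[2]])+[t[1],t[0]]
    for row,x,z in ((t[1],43,54),(t[1]+t[3],13,48)):
        near=sub[abs(sub[:,0]-row)<6]
        obs.append([near[:,1].mean(),row-.5]);P.append([x,y,z])
obs=np.array(obs)
o=least_squares(lambda v:(wproj(T,bar(v,P))-obs).ravel(),[548,49,-.23],x_scale=[100,100,1],loss='soft_l1')
print(o.x[:2],np.degrees(o.x[2]),(wproj(T,bar(o.x,P))-obs).round(1).tolist())
p=bar(o.x,[[40,36,52.5],[44,36,52.5]]);print(p, 'delta tool for both', (p-T[:3,3])@T[:3,:3])
```

```text
[[224, 187, 26, 33, 748], [305, 192, 24, 29, 634], [385, 187, 27, 34, 777], [456, 188, 26, 31, 611]]
[549.66906117  47.80935303] -13.289506019640415 [[-2.1, 2.9], [-0.5, 0.0], [-0.5, -2.3], [-0.4, -0.5], [1.6, 2.8], [0.0, -1.1], [3.0, 2.1], [0.8, -0.5]]
[[596.8732745   73.65044906  52.5       ]
 [600.76615846  72.7309631   52.5       ]] delta tool for both [[  1.8005078   -2.05646625 128.3631348 ]
 [  5.80049275  -2.0669449  128.36639399]]
```

>>> {"api": "arm_command", "payload": {
  "jaw": [-1,-1,-1,-1,-1,-1,-1],
  "delta_pos": [
    [0.01,-0.005,0.08],
    [0.01,-0.005,0.15],
    [0.01,-0.005,0.2],
    [0.01,-0.005,0.23],
    [0.01,-0.005,0.245],
    [0.01,-0.005,0.25],
    [0.01,-0.005,0.25]
  ],
  "roll": [0,0,0,0,0,0,0]
}}

```text
time: 4.17
tool_pos: [599.4, 73.3, 81.4]
tcp_rot: [180.0, -0.1, -13.4]
ft_force: [-0.4, -0.3, 0.3]
finger_gap: 0.2
```

Run:
```python
from h import *
T,s=tool();print(s['time'],s['tool_pos'],s['ft_force'])
a=snapshot('wrist')[:,160:480];b=cv2.resize(snapshot('side')[120:270,210:390],(480,400),interpolation=cv2.INTER_CUBIC)
cv2.imwrite('pics/w2.png',np.hstack([a,b])[:,:,::-1])
```

```text
4.1667 [599.419968    73.26831468  81.43838337] [-0.37009069 -0.26719242  0.33199052]
```

View pics/w2.png

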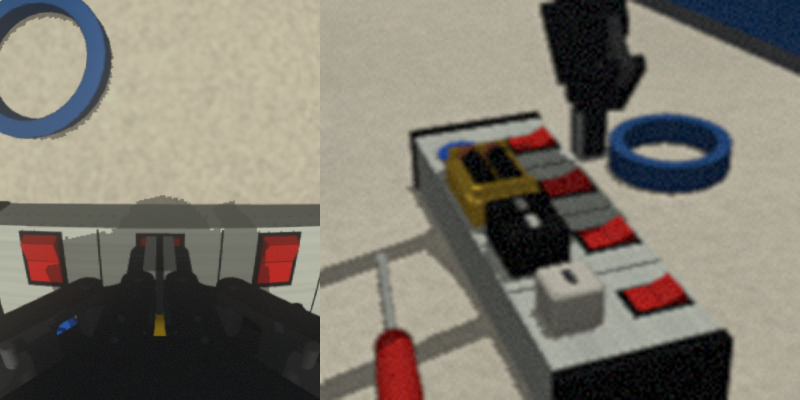

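The wrist view puts the shut tips at crop (158,240), centred over the outer end of switch 2. The side view agrees. Descending slowly now.

>>> {"api": "arm_command", "payload": {
  "jaw": [-1,-1,-1,-1,-1,-1],
  "delta_pos": [
    [0,0,0.008],
    [0,0,0.014],
    [0,0,0.019],
    [0,0,0.023],
    [0,0,0.026],
    [0,0,0.026]
  ],
  "roll": [0,0,0,0,0,0]
}}

```text
time: 4.77
tool_pos: [599.9, 73.4, 71.7]
tcp_rot: [-180.0, -0.1, -13.4]
ft_force: [-0.6, 0.3, -0.2]
finger_gap: 0.2
```

>>> {"api": "arm_command", "payload": {
  "jaw": [-1,-1,-1,-1,-1],
  "delta_pos": [
    [0,0,0.003],
    [0,0,0.005],
    [0,0,0.007],
    [0,0,0.009],
    [0,0,0.009]
  ],
  "roll": [0,0,0,0,0]
}}

```text
time: 5.18
tool_pos: [600.2, 73.3, 68.3]
tcp_rot: [-180.0, -0.2, -13.4]
ft_force: [0.6, 0.4, 1.6]
finger_gap: -0.1
```

>>> {"api": "arm_command", "payload": {
  "jaw": [-1,-1,-1,-1],
  "delta_pos": [
    [0,0,0.002],
    [0,0,0.004],
    [0,0,0.005],
    [0,0,0.005]
  ],
  "roll": [0,0,0,0]
}}

```text
time: 5.52
tool_pos: [599.7, 73.3, 65.7]
tcp_rot: [-180.0, -0.1, -13.4]
ft_force: [-0.4, -0.2, 0.9]
finger_gap: 0.1
```

Run:
```python
from h import *
T,s=tool();print(s['time'],s['tool_pos'],s['ft_force'])
a=snapshot('wrist')[:,160:480];b=cv2.resize(snapshot('side')[120:270,210:390],(480,400),interpolation=cv2.INTER_CUBIC)
cv2.imwrite('pics/w3.png',np.hstack([a,b])[:,:,::-1])
```

```text
5.5167 [599.69019201  73.32989653  65.65100178] [-0.35045236 -0.20135272  0.91808351]
```

View pics/w3.png

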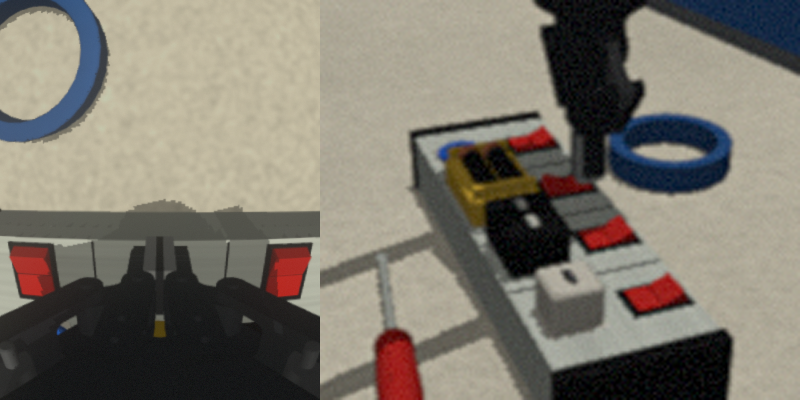

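>>> {"api": "arm_command", "payload": {
  "jaw": [-1,-1,-1],
  "delta_pos": [
    [0,0,0.002],
    [0,0,0.004],
    [0,0,0.004]
  ],
  "roll": [0,0,0]
}}

```text
time: 5.87
tool_pos: [600.0, 73.4, 64.5]
tcp_rot: [-180.0, -0.2, -13.4]
ft_force: [-1.4, -0.8, 3.5]
finger_gap: -0.2
```

>>> {"api": "arm_command", "payload": {
  "jaw": [-1,-1,-1],
  "delta_pos": [
    [0,0,0.002],
    [0,0,0.003],
    [0,0,0.003]
  ],
  "roll": [0,0,0]
}}

```text
time: 6.12
tool_pos: [600.2, 73.4, 64.0]
tcp_rot: [-180.0, -0.2, -13.4]
ft_force: [-2.8, -0.5, 6.4]
finger_gap: -0.2
```

The forces fit a rocker that has already snapped and is on its seat. I'll withdraw and look.

>>> {"api": "arm_command", "payload": {
  "jaw": [-1,-1,-1,-1,-1,-1,-1,-1],
  "delta_pos": [
    [0,0,-0.02],
    [0,0,-0.08],
    [0,0,-0.16],
    [0,0,-0.24],
    [0,0,-0.29],
    [0,0,-0.3],
    [0,0,-0.3],
    [0,0,-0.3]
  ],
  "roll": [0,0,0,0,0,0,0,0]
}}

```text
time: 6.78
tool_pos: [599.6, 73.4, 183.4]
tcp_rot: [-180.0, -0.1, -13.4]
ft_force: [-0.5, -0.4, -0.2]
finger_gap: 0.0
```

Run:
```python
from h import *
T,s=tool();print(s['time'],s['tool_pos'],s['ft_force'])
a=cv2.resize(snapshot('wrist')[150:300,160:540],(800,316),interpolation=cv2.INTER_CUBIC);b=cv2.resize(snapshot('side')[155:255,230:370],(392,280),interpolation=cv2.INTER_CUBIC)
b=np.hstack([b,np.zeros((280,408,3),np.uint8)])
cv2.imwrite('pics/w4.png',np.vstack([a,b])[:,:,::-1])
```

```text
6.7833 [599.55380665  73.40991147 183.35300165] [-0.45891607 -0.4475319  -0.20147197]
```

View pics/w4.png

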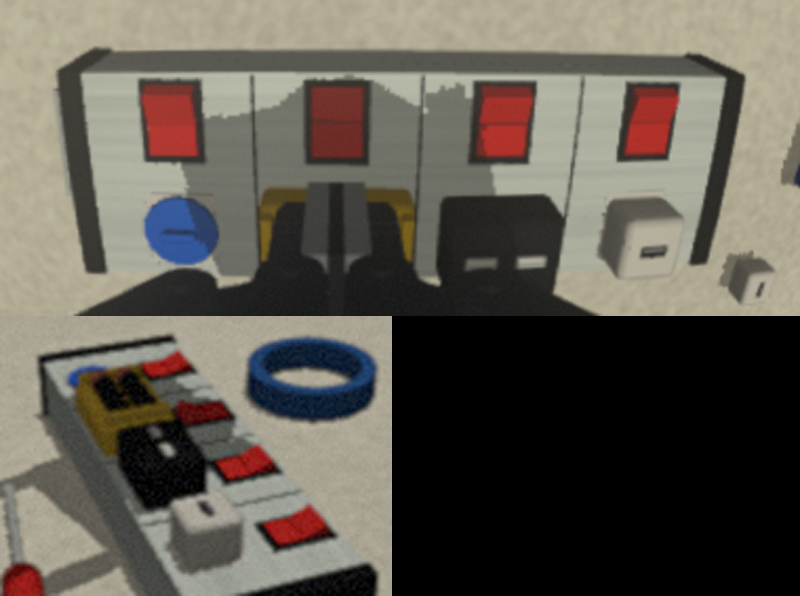

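Switch 2 is in the gripper's shadow. I'll clear the arm and look again.

>>> {"api": "arm_command", "payload": {
  "jaw": [-1,-1,-1,-1,-1,-1,-1,-1,-1],
  "delta_pos": [
    [0,0.6,-0.15],
    [0,0.6,-0.15],
    [0,0.6,-0.15],
    [0,0.6,-0.15],
    [0,0.6,-0.15],
    [0,0.6,-0.15],
    [0,0.6,-0.15],
    [0,0.6,-0.15],
    [0,0.6,-0.15]
  ],
  "roll": [0,0,0,0,0,0,0,0,0]
}}

```text
time: 7.63
tool_pos: [542.4, -159.7, 240.2]
tcp_rot: [-180.0, 0.1, -13.5]
ft_force: [-0.0, -0.0, -0.1]
finger_gap: -0.3
```

Run:
```python
from h import *
T,s=tool();print(s['time'],s['tool_pos'],s['ft_force'])
a=snapshot('top')[165:225,220:400];b=snapshot('side')[155:245,265:365]
a=cv2.resize(a,(800,267),interpolation=cv2.INTER_CUBIC);b=cv2.resize(b,(360,324),interpolation=cv2.INTER_CUBIC)
c=cv2.imread('pics/side0.png')[155:245,265:365][:,:,::-1];c=cv2.resize(c,(360,324),interpolation=cv2.INTER_CUBIC)
cv2.imwrite('pics/w5.png',np.vstack([a,np.hstack([c,b,np.zeros((324,80,3),np.uint8)])])[:,:,::-1])
```

```text
7.6333 [ 542.36062214 -159.71904897  240.24668613] [-0.04023526 -0.00924182 -0.14554184]
```

View pics/w5.png

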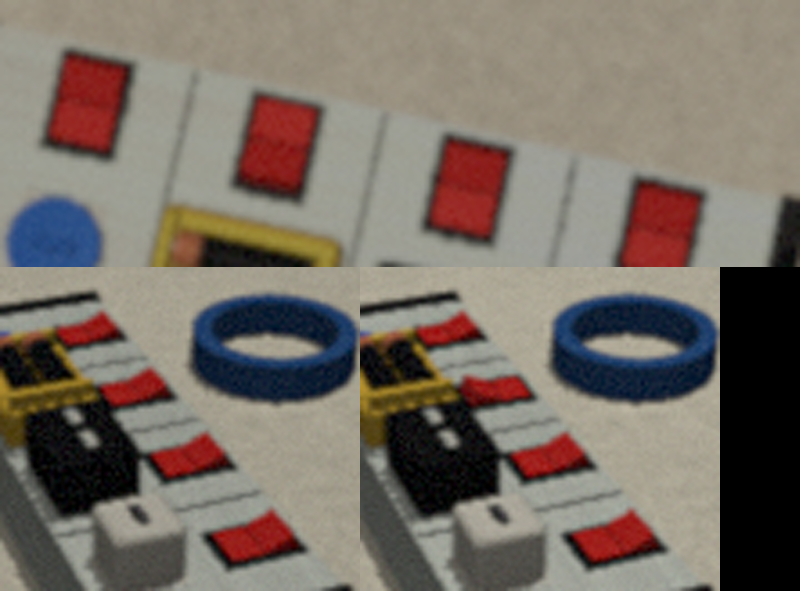

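In the before and after side crops, switch 2 (crop (497,388)) has flipped: its inner end is raised and its outer half is level. The other three switches, the charger and the tape are unchanged.

```bash
python3 -c "
from bench import r
print(r.hand_in())"
```

```text
the job is handed in; nothing more can be done
None
```

I switched off the yellow charger's outlet and handed the job in. It is outlet 2, whose switch is the second from the left in the top view. I pressed the raised outer end of that switch with the shut fingertips, then withdrew well clear of the bar.

- **Forces:** the highest reading during the press was about 6.4 N, with the switch on its seat. I did not see the roughly 4 N tipping force as a distinct peak, because I only read the force at the end of each step.
- **Last pictures:** before-and-after side views show switch 2 flipped, with its outer half level and its inner end raised. The other three switches are still on, and the charger, the neighbouring adapters and the tape roll look unmoved.
- **Screwdriver:** I did not compare it closely, but the arm never went near it.
- **Time:** the job ended at about 7.6 s, with about zero force on the tool.

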